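# Park the sprung jaw and load the cup clamp

## Robot

A 7-joint arm with a two-finger parallel gripper is mounted at the origin on a cart in front of the work surface, level with it; the furniture and walls round the work are solid. World frame = base frame: x ahead of the robot, y to its left, z up, the work surface at z = 0. Lengths are in mm, angles in rad, forces in N, time in s.
With the tool pointing down it reaches from about 425 to 825 mm from the base axis. Payload 3.6 kg.
Tool frame: the origin (TCP) lies at the very end of the fingers, on their centre line; the grasp point (between the pads) lies 19 mm behind it; z points along the fingers, y is the line along which they close (so a half turn about z gives the same grasp; the last joint's range is limited). The gripper opens to 93 mm and grips with 3 to 60 N. Pads are 15 mm wide; open, the fingers measure 128 mm over their backs; the gripper's body (75 mm by 188 mm) begins 65 mm behind the grasp point.
Start: joints at [-0.026, 0.615, -0.013, 1.423, 0.008, 1.103, -0.04], TCP at [649.968, 0.025, 182.24] pointing down, gripper open.
Joint ranges: [-3.12, 3.12], [-0.3, 2.06], [-1.34, 1.32], [0.26, 2.42], [-1.36, 4.5], [0.01, 1.98], [-2.84, 2.84]. Speed limits (rad/s): [2.79, 2.79, 3.14, 3.14, 3.14, 3.14, 3.14].

## Interface

Orientations are given as a unit quaternion [x, y, z, w].
In Python, from bench import r, eyes, ticket gives the robot as it stands.
- The arm moves only by the shell command python3 -m creep 'ROWS' [OPENING] [FORCE]. ROWS is JSON, a list that holds one entry, the list of rows, each a list of 6 numbers: the shift along the tool's x, y, z in cm, then the turn, a rotation vector about the tool's x, y, z in rad. In form: [[[x, y, z, ax, ay, az], ...]]. A call has 1 to 10 rows; each row is the pose to reach, as a shift and turn from the pose commanded when the call began, along the tool's axes at that moment; what a row does not reach only later rows make up. A row lasts 1/12 s, in which the tool goes at most 41.7 mm and 7.16 degrees, less where a joint would pass 70% of its speed; a pose out of reach is approached as far as the arm can. A call with a gripper value outside its range is refused whole. OPENING is the closure in counts, from 0 (fully open) to 255 (shut), set as the call begins (- or left out, the last holds). The fingers move at their own pace and stop on an object; FORCE is the grip in N (left out, the last holds). Time passes only in rows, so rows that repeat a pose let the fingers close. It gives the time, the measured TCP pose, the force, the opening and the grip force at its end, in the units of the state.
- r.get_state(): the state, without advancing time (a new reading comes with each control period).
- eyes.camera(name): name is "scene" or "side" or "wrist"; returns a dict with "frame" (400x640x3 uint8, blue, green, red), "K" (3x3 intrinsics, pixels), "world_to_cam" (4x4, takes a point from world to camera coordinates); the wrist camera has in their place "mount" (4x4, takes a point from camera to tool coordinates, whose origin is the TCP and whose axes are the flange's). Camera axes: x right, y down, z forward; pixel columns grow to the right and rows downward; lengths in mm; the calibration is good to about 2 mm. A picture is of the moment at which its call begins: read the wrist's pose just before it. There is no depth.
- ticket.close_job(): hands the job in; it is judged then, once.
Trained networks look in the newest picture that a camera, given by its name, has taken for a name from the list of things; names that differ only in an ending like _2 or _b are one class to them, and where a whole thing is asked for, a point or a joint stands for the part that bears it (a point fixed in the world has none). Each returns a list of dicts, best first, with "score" (0 to 1); they miss things now and then, are a little off and sometimes report something else, mostly with a low value. They report only what shows in the picture. A call takes as long as a camera call. They do not tell look-alikes from the thing itself.
- eyes.search_frame(thing, camera): "rect" ([left, top, right, bottom] in pixels, round what is visible of it).
- eyes.silhouettes(thing, camera): "pixels" (400x640 bool, what is visible of it) and "rect" ([left, top, right, bottom] in pixels, round what is visible of it).
- eyes.landmark_of(thing, camera): "uv" ([column, row] in pixels: a listed point, or the origin of a listed thing).
The state is a dict: "time": time; "joint_positions": joint angles; "qd": joint speeds; "joint_efforts": joint torques, N m; "eef_pos": TCP position; "tcp_rot": TCP orientation; "wrist_force": force on the tool from outside, world axes, zero at the start; "moment": the same for the moment, N m; "finger_gap": opening from 0.0 (shut) to 1.0 (fully open); "grasp_force": force on a finger pad.
Only numpy, scipy, OpenCV 4.12 (cv2) and the standard library are available. Lean on these libraries where they do the work, as an engineer would, in place of code of your own. Each camera call takes 0.05 s, during which the arm holds its last target. There are 200 camera calls.

## Task

Get the cup clamp ready and load it: draw its yellow knob away from the blue pad against the spring, move it across into the holding notch by the green mark and let go, so that the jaw stays back. Then stand the white-capped cup upright in the middle of the blue round pad, and leave the red-capped cup where it is.

Things in the scene. Friction and masses are not known exactly. Their poses are not given: they have to be found in the camera images.
- cup_clamp: white cup clamp with grey plate, fixed, 268 x 104 mm. Origin: underside; long axis y, z up. In its frame, mm: blue pad 72 across centred (0, -80), top z 12; behind it a steel stop, y < -116, to z 22. Plate x -60..40, y -10..125, top z 40, slotted for the knob's stem. Green mark at (-30, 50). The sprung jaw, top z 30, covers the pad up to y -68 with the knob home at y 25; it moves in y with the knob
- knob_center (a point): centre of yellow knob, 26 across, z 52..96. In clamp frame, mm: home (0, 25); slides +y (stop 92); at y 77..91 slot branches to -x, stop -36; at x -23..-37 pull of the spring drops it in -y into the notch, where it stays at y 66. Let go elsewhere it snaps home. Slides level, never turns. Spring -y 2.4 N home, 7.8 N at stop; another +x, under 3 N. Mid-path: (0, 84), (-30, 84), (-30, 67)
- white_cup_center (a point): centre, half-way up, of the loose specimen cup with the WHITE screw cap: 64 mm tall, body 47 mm across, cap (top 14 mm) 52 mm across, about 60 g. Standing on the pad this point is 44 mm over the worktop
- red_cup_center (a point): centre, half-way up, of a cup of the same shape with a RED cap, a bystander. A brown bottle with a black cap, 45 mm across and 90 mm tall, not listed, stands near the two cups
Not all that is in view belongs to the job. Of the things that look like the part that bears white_cup_center, the smallest one is meant.

How it is judged (in metres and radians):
On the way:
1. the knob is parked in the holding notch and let go (x of knob_center in the frame of cup_clamp between -0.045 and -0.015 m and y of knob_center in the frame of cup_clamp between 0.06 and 0.074 m and contact force between the fingers and cup_clamp below 0.1 N), for 0.3 s.
At the end, for the whole second after the job is handed in: The knob sits in the holding notch (knob centre at clamp x -45 to -15 mm, y 60 to 74 mm) with the jaw held back, and the white-capped cup stands upright (within 10 degrees) on the blue pad, its centre within 15 mm of the pad's centre along each clamp axis (x of knob_center in the frame of cup_clamp between -0.045 and -0.015 m and y of knob_center in the frame of cup_clamp between 0.06 and 0.074 m and x of white_cup_center in the frame of cup_clamp between -0.015 and 0.015 m and y of white_cup_center in the frame of cup_clamp between -0.095 and -0.065 m and z of white_cup_center in the frame of cup_clamp between 0.038 and 0.05 m and angle between white_cup_center's own z axis and vertical below 0.17 rad); the robot touches nothing.
It fails at once if the red-capped cup is moved by more than 30 mm (distance of red_cup_center from where it was at the start of the episode above 0.03 m).
It also fails if it takes over 56 s, if anything falls off the work surface, if the arm or the gripper's body presses on something with over 40 N, if the wrist force passes 120 N, or if a joint passes its speed limit or range.

## Working session

There is one attempt and no reset: what is moved stays moved. The work goes in short steps, Python scripts to look and compute and a shell command to move; the robot and the scene stay as the last step left them, time stands still between calls to the robot, and variables do not carry over. Pictures are saved under pics/ and viewed, at most 10 in all, crops included, and the job is handed in when it is done.

```bash
ls; mkdir -p pics
cat > h.py <<'E'
import numpy as np, cv2
from scipy.spatial.transform import Rotation as R
from bench import r, eyes, ticket
def proj(c,P):
    P=np.atleast_2d(P); q=(c["world_to_cam"]@np.c_[P,np.ones(len(P))].T)[:3]; p=c["K"]@q; return (p[:2]/p[2]).T
def ray(c,uv):
    T=c["world_to_cam"]; d=T[:3,:3].T@np.linalg.solve(c["K"],[*uv,1]); return -T[:3,:3].T@T[:3,3], d/np.linalg.norm(d)
def atz(c,uv,z):
    o,d=ray(c,uv); return o+d*(z-o[2])/d[2]
def tri(cs,uvs):
    A=np.zeros((3,3));b=np.zeros(3)
    for c,u in zip(cs,uvs):
        o,d=ray(c,u);M=np.eye(3)-np.outer(d,d);A+=M;b+=M@o
    return np.linalg.solve(A,b)
def wristcam():
    s=r.get_state(); c=eyes.camera("wrist"); T=np.eye(4); T[:3,:3]=R.from_quat(s["tcp_rot"]).as_matrix(); T[:3,3]=s["eef_pos"]
    c["world_to_cam"]=np.linalg.inv(T@c["mount"]); return c
E
python3 - <<'E'
from h import *
np.set_printoptions(precision=1,suppress=True)
cs={}
for n in("scene","side"):
    c=eyes.camera(n);cs[n]=c;cv2.imwrite(f"pics/{n}0.png",c["frame"])
    print(n,ray(c,(320,200)))
    for t in("cup_clamp","knob_center","white_cup_center","red_cup_center"):
        print(t,[(np.array(d["uv"]),round(d["score"],2)) for d in eyes.landmark_of(t,n)],[(np.array(d["rect"]),round(d["score"],2)) for d in eyes.search_frame(t,n)])
s=r.get_state();print(s["time"],s["tcp_rot"],s["eef_pos"])
print(R.from_quat(s["tcp_rot"]).as_matrix())
E
```

```text
pics
scene (array([-245.6, -640.7, 1061.3]), array([ 0.6,  0.4, -0.7]))
cup_clamp [(array([250.5, 184. ]), 0.97)] []
knob_center [(array([244. , 155.1]), 0.44)] [(array([237.6, 148.4, 248.1, 167.9]), 0.6)]
white_cup_center [(array([332., 234.]), 0.77), (array([366.2, 250.4]), 0.71), (array([341.7, 281.7]), 0.71)] [(array([359.3, 234.2, 378.9, 264. ]), 0.89), (array([318.2, 209.7, 344.5, 256.6]), 0.72), (array([330.1, 258. , 358.4, 301.9]), 0.7)]
red_cup_center [(array([358.7, 204.4]), 0.78), (array([241. , 158.1]), 0.75)] [(array([346.9, 186.3, 370. , 216. ]), 0.61)]
side (array([ 159.5, -789.2,  427.9]), array([ 0.4,  0.8, -0.4]))
cup_clamp [(array([296.4, 203. ]), 0.79)] [(array([268.3, 164.3, 320.3, 229.1]), 0.86)]
knob_center [] [(array([287.7, 164.3, 299.5, 185.3]), 0.63)]
white_cup_center [(array([330.6, 253.2]), 0.88), (array([365.6, 284.8]), 0.73), (array([299.8, 292. ]), 0.55)] [(array([349.5, 261.2, 379.8, 310.1]), 0.88), (array([306.8, 222.7, 348.3, 283.9]), 0.61), (array([276.2, 256.2, 325.4, 326.8]), 0.6)]
red_cup_center [(array([390.2, 239.4]), 0.95)] [(array([381.4, 221.6, 406.5, 264.1]), 0.65)]
0.9 [ 0.7  0.7  0.  -0. ] [650.    0.  182.3]
[[-0.  1.  0.]
 [ 1.  0.  0.]
 [ 0.  0. -1.]]
```

View pics/scene0.png

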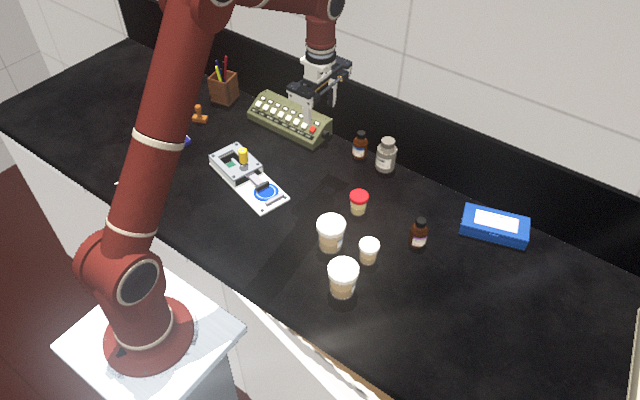

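View pics/side0.png

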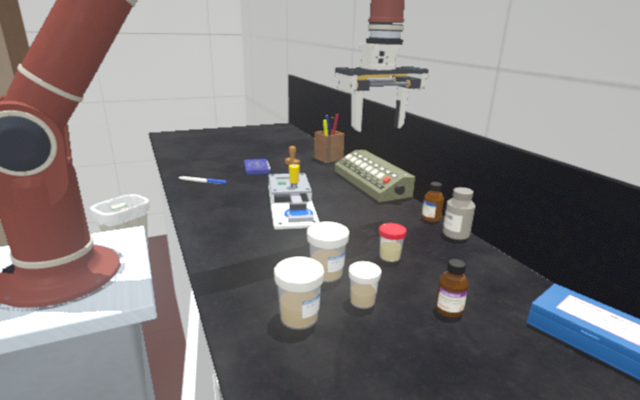

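Run:
```python
from h import *
np.set_printoptions(precision=1,suppress=True)
a=eyes.camera("scene");b=eyes.camera("side")
print("clamp",tri([a,b],[(250.5,184),(296.4,203)]),atz(a,(250.5,184),0),atz(b,(296.4,203),0))
print("knob",tri([a,b],[(243,158),(293.6,174.8)]),atz(a,(243,158),74),atz(b,(293.6,174.8),74))
print("red",tri([a,b],[(358.7,204.4),(390.2,239.4)]))
for u in[(332.,234),(366.2,250.4),(341.7,281.7)]:
  for v in[(330.6,253.2),(365.6,284.8),(299.8,292)]:
    X=tri([a,b],[u,v]);print(u,v,X,proj(a,X)-u,proj(b,X)-v)
# color masks: yellow, blue, green in both
for n,c in(("scene",a),("side",b)):
  h=cv2.cvtColor(c["frame"],cv2.COLOR_BGR2HSV)
  for k,lo,hi in(("yel",(20,120,100),(35,255,255)),("blue",(95,120,60),(130,255,255)),("green",(45,100,50),(85,255,255))):
    m=cv2.inRange(h,lo,hi);N,_,st,ce=cv2.connectedComponentsWithStats(m)
    print(n,k,[(st[i].tolist(),ce[i].round(1).tolist()) for i in range(1,N) if st[i,4]>12][:8])
```

```text
clamp [505.2 136.2   2.8] [496.7 135.5   0. ] [518.7 151.6  -0. ]
knob [517.  171.9  69.2] [510.6 167.3  74. ] [515.2 162.1  74. ]
red [ 585.7 -178.9   41.8]
(332.0, 234) (330.6, 253.2) [ 458.8 -178.9   38.9] [[ 0.2 -0.4]] [[-0.5  0.4]]
(332.0, 234) (365.6, 284.8) [ 572.4 -111.2 -108.3] [[ 2.3 -3.1]] [[-4.2  2.9]]
(332.0, 234) (299.8, 292) [ 429.9 -181.1    2.7] [[-5.9 16. ]] [[ 16.  -17.9]]
(366.2, 250.4) (330.6, 253.2) [ 399.9 -308.6  124.4] [[-1.1  1.7]] [[ 2.5 -1.9]]
(366.2, 250.4) (365.6, 284.8) [ 480.9 -270.7   20.5] [[ 0.6 -0.8]] [[-1.2  0.9]]
(366.2, 250.4) (299.8, 292) [ 375.9 -312.6   98.1] [[-6.2 16.4]] [[ 18.9 -20.6]]
(341.7, 281.7) (330.6, 253.2) [ 361.2 -302.3  102.8] [[ 11.1 -14. ]] [[-24.  14.]]
(341.7, 281.7) (365.6, 284.8) [ 429.6 -272.6    8.3] [[ 14.3 -15.6]] [[-28.1  14.3]]
(341.7, 281.7) (299.8, 292) [ 354.7 -281.7   44.3] [[ 0.9 -1.8]] [[-2.4  2. ]]
scene yel [([215, 65, 7, 17, 52], [217.7, 72.9]), ([239, 147, 9, 17, 114], [242.9, 156.2])]
scene blue [([185, 137, 6, 9, 27], [187.3, 140.8]), ([269, 184, 9, 11, 26], [274.8, 188.6]), ([258, 186, 16, 12, 130], [266.1, 191.8]), ([254, 189, 14, 12, 41], [258.6, 196.5]), ([459, 202, 72, 49, 1661], [494.8, 227.9])]
scene green [([228, 162, 7, 5, 16], [230.8, 164.2])]
side yel [([358, 75, 30, 4, 71], [371.0, 76.0]), ([396, 74, 9, 2, 16], [399.7, 74.4]), ([323, 119, 5, 17, 61], [324.8, 127.6]), ([288, 163, 12, 20, 165], [293.7, 172.7])]
side blue [([326, 117, 4, 12, 18], [327.7, 121.3]), ([208, 178, 19, 7, 68], [216.9, 180.8]), ([426, 202, 10, 4, 21], [430.1, 203.9]), ([290, 210, 18, 5, 85], [298.4, 212.0]), ([527, 283, 113, 98, 4259], [584.1, 330.3])]
side green []
```

The scene view shows the clamp at about (250,180), its yellow knob at (243,157) and the blue pad at (266,192). The red cup is at (358,203). There are three white-capped cups, and the smallest is at (368,250). In the side view that cup is at (365,285), the knob at (294,173) and the pad at (298,212). Next I'll move the wrist camera over the clamp.

```bash
python3 -m creep '[[[2,-2.2,-1.5,0,0,0],[4.5,-4.5,-3,0,0,0],[7,-7,-5,0,0,0],[9.5,-9.5,-7,0,0,0],[12,-12,-9,0,0,0],[13,-13,-10,0,0,0],[13,-13,-10,0,0,0],[13,-13,-10,0,0,0]]]'
python3 - <<'E'
from h import *
np.set_printoptions(precision=2,suppress=True)
c=wristcam();print(c["mount"]);cv2.imwrite("pics/w1.png",c["frame"])
for t in("cup_clamp","knob_center"):
    print(t,[(d["uv"],d["score"]) for d in eyes.landmark_of(t,"wrist")])
print(ray(c,(320,200)))
E
```

```text
time: 1.67
eef_pos: [520.5, 129.6, 282.7]
tcp_rot: [0.707, 0.707, 0.0, 0.001]
wrist_force: [0.1, -1.2, -0.6]
finger_gap: 1.0
grasp_force: 0.0
[[  -0.     -0.95   -0.3    85.05]
 [   1.     -0.      0.     -0.79]
 [  -0.     -0.3     0.95 -201.7 ]
 [   0.      0.      0.      1.  ]]
cup_clamp [([315.7, 151.1], 0.83)]
knob_center [([317.4, 139.2], 0.9)]
(array([519.27, 214.8 , 484.32]), array([ 0.01, -0.29, -0.96]))
```

View pics/w1.png

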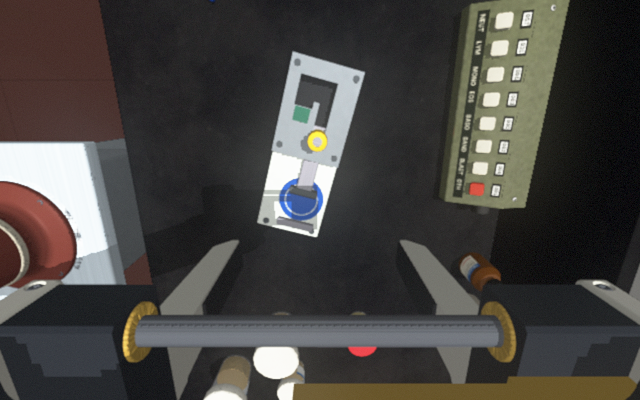

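The wrist view shows the clamp clearly. The plate corners are at about (293,52), (364,72), (334,168) and (272,152). The knob top is at (317,141), the green mark at (301,114) and the blue pad at (301,199). I'll fit the clamp pose from these.

```bash
cat >> h.py <<'E'
from scipy.optimize import least_squares
def cw(p,L):
    x,y,t=p;L=np.atleast_2d(L).astype(float);C,S=np.cos(t),np.sin(t)
    return np.c_[x+C*L[:,0]-S*L[:,1],y+S*L[:,0]+C*L[:,1],L[:,2]]
E
python3 - <<'E'
from h import *
np.set_printoptions(precision=2,suppress=True)
c=wristcam();f=c["frame"];h=cv2.cvtColor(f,cv2.COLOR_BGR2HSV)
def cent(lo,hi,box):
    m=cv2.inRange(h,lo,hi);k=np.zeros_like(m);k[box[1]:box[3],box[0]:box[2]]=1;m*=k
    ys,xs=np.nonzero(m);return np.array([xs.min()+xs.max(),ys.min()+ys.max()])/2,(xs.min(),xs.max(),ys.min(),ys.max())
print("pad",cent((95,120,60),(130,255,255),(260,160,345,240)))
print("knob",cent((20,120,100),(35,255,255),(280,110,350,170)))
print("green",cent((45,60,40),(85,255,255),(280,90,330,130)))
L=[[-60,125,40],[40,125,40],[40,-10,40],[-60,-10,40],[0,25,96]]
U=np.array([(293,52),(364,72),(334,168),(272,152),(317.5,141.5)])
pad=cent((95,120,60),(130,255,255),(260,160,345,240))[0]
L.append([0,-80,12]);U=np.r_[U,[pad]]
s=least_squares(lambda p:(proj(c,cw(p,L))-U).ravel(),[505,136,-.2],x_scale=[1,1,.01],loss="soft_l1")
p=s.x;print(p,s.fun.reshape(-1,2))
a=eyes.camera("scene");b=eyes.camera("side")
print("chk",proj(a,cw(p,[[0,25,74],[0,-80,12],[-30,50,40]])),proj(b,cw(p,[[0,25,74],[0,-80,12]])))
print("knob w",cw(p,[[0,25,74],[0,84,74],[-30,84,74],[-30,67,74],[0,-80,0]]))
E
```

```text
pad (array([301.5, 198. ]), (np.int64(280), np.int64(323), np.int64(178), np.int64(218)))
knob (array([317. , 138.5]), (np.int64(308), np.int64(326), np.int64(128), np.int64(149)))
green (array([301. , 112.5]), (np.int64(293), np.int64(309), np.int64(104), np.int64(121)))
[511.34 145.4   -0.26] [[-0.85 -0.74]
 [ 0.93 -0.17]
 [ 3.92  0.19]
 [-0.74 -0.88]
 [-0.3   0.78]
 [-0.06  2.13]]
chk [[244.07 156.32]
 [266.87 192.23]
 [231.7  164.92]] [[293.48 173.77]
 [298.08 212.8 ]]
knob w [[517.68 169.58  74.  ]
 [532.66 226.65  74.  ]
 [503.64 234.26  74.  ]
 [499.33 217.82  74.  ]
 [491.04  68.02   0.  ]]
```

The fit agrees with all three cameras to within 1–2 px. The clamp is at (511,145) with yaw −0.26. The knob is at (517.7,169.6), so I'll turn the tool with the clamp and go down over the knob.

```bash
python3 -m creep '[[[1,-0.1,3.5,0,0,0.06],[2,-0.1,7,0,0,0.13],[3,-0.2,10.5,0,0,0.19],[4,-0.3,14,0,0,0.26],[4,-0.3,17,0,0,0.26],[4,-0.3,20,0,0,0.26],[4,-0.3,22,0,0,0.26],[4,-0.3,22.8,0,0,0.26],[4,-0.3,22.8,0,0,0.26]]]' 0 40
python3 -m creep '[[[0,0,0,0,0,0],[0,0,0,0,0,0],[0,0,0,0,0,0],[0,0,0,0,0,0],[0,0,0,0,0,0],[0,0,0,0,0,0],[0,0,0,0,0,0],[0,0,0,0,0,0]]]' 255 40
python3 - <<'E'
from h import *
c=wristcam();cv2.imwrite("pics/w2.png",c["frame"])
E
```

```text
time: 2.72
eef_pos: [515.7, 168.9, 52.0]
tcp_rot: [0.793, 0.609, -0.002, -0.001]
wrist_force: [-0.6, -0.4, 0.7]
finger_gap: 1.006
grasp_force: 0.0
time: 3.38
eef_pos: [517.0, 170.1, 54.4]
tcp_rot: [0.793, 0.61, 0.0, 0.0]
wrist_force: [-0.5, -0.3, 0.3]
finger_gap: 0.479
grasp_force: 0.0
```

View pics/w2.png

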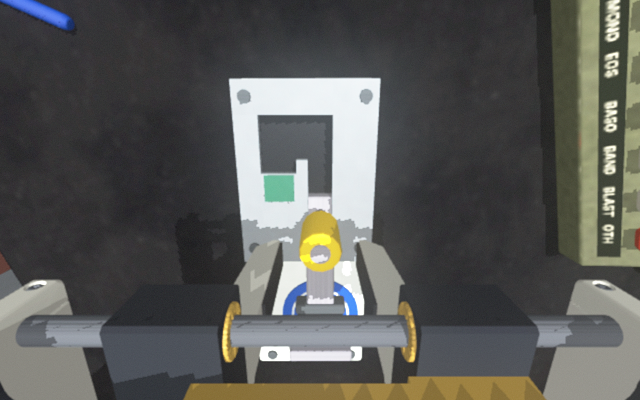

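The knob at (320,240) is centred between the fingers and lined up with the clamp axes. The fingers are still closing.

```bash
python3 -m creep '[[[0,0,0,0,0,0],[0,0,0,0,0,0],[0,0,0,0,0,0],[0,0,0,0,0,0],[0,0,0,0,0,0],[0,0,0,0,0,0]]]' 255 40
python3 -m creep '[[[0.7,0,0,0,0,0],[1.4,0,0,0,0,0],[2.2,0,0,0,0,0],[3,0,0,0,0,0],[3.8,0,0,0,0,0],[4.6,0,0,0,0,0],[5.3,0,0,0,0,0],[5.9,0,0,0,0,0],[5.9,0,0,0,0,0],[5.9,0,0,0,0,0]]]'
python3 - <<'E'
from h import *
c=wristcam();cv2.imwrite("pics/w3.png",c["frame"])
E
```

```text
time: 3.93
eef_pos: [517.5, 169.9, 54.3]
tcp_rot: [0.793, 0.609, 0.0, 0.0]
wrist_force: [1.0, -0.2, -1.3]
finger_gap: 0.26
grasp_force: 40.0
time: 4.77
eef_pos: [531.6, 225.4, 54.2]
tcp_rot: [0.793, 0.61, -0.002, 0.001]
wrist_force: [0.2, -5.7, 3.8]
finger_gap: 0.26
grasp_force: 40.0
```

View pics/w3.png

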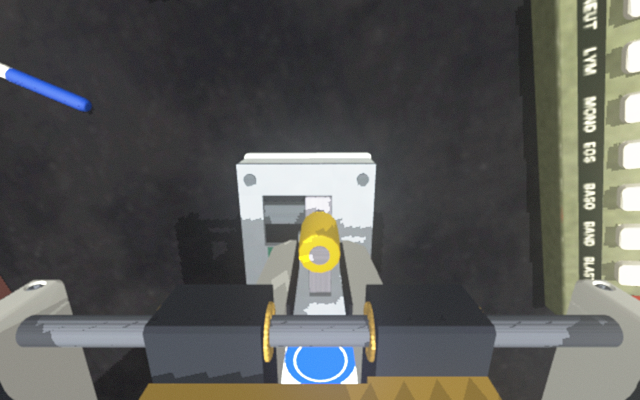

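The jaw has drawn back, the pad is clear and the knob is at about y 83. Next I'll move it across into the notch.

```bash
python3 -m creep '[[[0.2,-0.6,0,0,0,0],[0.2,-1.2,0,0,0,0],[0.2,-1.8,0,0,0,0],[0.2,-2.4,0,0,0,0],[0.2,-3,0,0,0,0],[0.2,-3.1,0,0,0,0],[0.2,-3.1,0,0,0,0]]]'
python3 -m creep '[[[-0.5,0,0,0,0,0],[-1,0,0,0,0,0],[-1.5,0,0,0,0,0],[-1.8,0,0,0,0,0],[-1.8,0,0,0,0,0]]]'
python3 - <<'E'
from h import *
p=np.array([511.34,145.4,-.26]);q=r.get_state()["eef_pos"]
print(R.from_euler('z',.26).apply([q[0]-p[0],q[1]-p[1],0]))
E
```

```text
time: 5.4
eef_pos: [501.9, 234.7, 54.2]
tcp_rot: [0.793, 0.609, -0.002, 0.001]
wrist_force: [0.1, -8.6, 1.8]
finger_gap: 0.264
grasp_force: 40.0
time: 5.82
eef_pos: [498.0, 217.7, 54.2]
tcp_rot: [0.793, 0.609, -0.001, 0.001]
wrist_force: [0.9, -5.7, 1.2]
finger_gap: 0.26
grasp_force: 40.0
[-31.45428272  66.43848641   0.        ]
```

The knob is at (−31, 66), which is in the notch. I'll open, lift off and head for the cups.

```bash
python3 -m creep '[[[0,0,0,0,0,0],[0,0,0,0,0,0],[0,0,0,0,0,0],[0,0,0,0,0,0],[0,0,0,0,0,0],[0,0,0,0,0,0],[0,0,0,0,0,0],[0,0,0,0,0,0],[0,0,0,0,0,0],[0,0,0,0,0,0]]]' 0
python3 -m creep '[[[0,0,-2,0,0,0],[0,0,-5,0,0,0],[0,0,-9,0,0,0],[0,0,-13,0,0,0],[0,0,-17,0,0,0],[0,0,-20,0,0,0],[0,0,-22,0,0,0],[-4,0.6,-22,0,0,0],[-8,1.2,-22,0,0,0],[-8,1.2,-22,0,0,0]]]'
python3 - <<'E'
from h import *
np.set_printoptions(precision=2,suppress=True)
c=wristcam();cv2.imwrite("pics/w4.png",c["frame"])
p=np.array([511.34,145.4,-.26]);print(proj(c,cw(p,[[-30,66,96],[0,-80,12],[0,25,96]])))
E
```

```text
time: 6.65
eef_pos: [498.0, 219.6, 54.2]
tcp_rot: [0.793, 0.609, -0.0, -0.0]
wrist_force: [0.2, 1.1, 0.7]
finger_gap: 0.93
grasp_force: 0.0
time: 7.48
eef_pos: [489.2, 129.0, 275.1]
tcp_rot: [0.797, 0.604, -0.002, 0.003]
wrist_force: [-0.5, -1.0, 0.5]
finger_gap: 0.998
grasp_force: 0.0
[[307.3  103.49]
 [330.11 199.63]
 [332.56 138.27]]
```

View pics/w4.png

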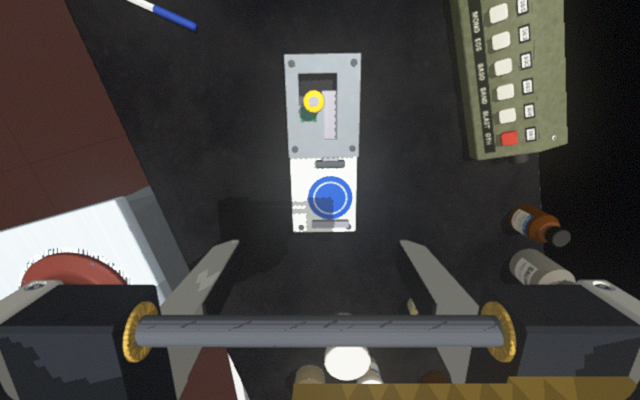

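The knob stays parked at (313,101) and the pad is clear at (330,197). Now I'll move over to look at the cups, and refit the pad from this picture.

```bash
python3 -m creep '[[[-3,0.9,0,0,0,-0.03],[-6.1,1.8,0,0,0,-0.06],[-9.2,2.8,0,0,0,-0.1],[-12.3,3.7,0,0,0,-0.14],[-15.3,4.6,0,0,0,-0.18],[-18.4,5.5,0,0,0,-0.22],[-21.5,6.5,0,0,0,-0.26],[-24.6,7.4,0,0,0,-0.26],[-27.7,8.3,0,0,0,-0.26],[-30.7,9.2,0,0,0,-0.26]]]'
python3 -m creep '[[[0,0,0,0,0,0],[0,0,0,0,0,0]]]'
python3 - <<'E'
from h import *
np.set_printoptions(precision=2,suppress=True)
c=wristcam();cv2.imwrite("pics/w5.png",c["frame"])
a=eyes.camera("scene");b=eyes.camera("side")
for t in("white_cup_center","red_cup_center"):
    print(t,[(d["uv"],d["score"],atz(c,d["uv"],32)) for d in eyes.landmark_of(t,"wrist")])
    print([(d["rect"],d["score"]) for d in eyes.search_frame(t,"wrist")])
print("bottle",tri([a,b],[(419,234),(452,290)]))
E
```

```text
time: 8.37
eef_pos: [499.4, -181.8, 274.1]
tcp_rot: [0.707, 0.708, 0.0, -0.0]
wrist_force: [1.3, -0.1, -0.3]
finger_gap: 1.0
grasp_force: 0.0
time: 8.53
eef_pos: [499.0, -182.3, 273.7]
tcp_rot: [0.708, 0.706, -0.0, -0.0]
wrist_force: [-0.5, 0.5, 0.2]
finger_gap: 1.002
grasp_force: 0.0
white_cup_center [([227.4, 228.6], 0.66, array([ 354.33, -279.06,   32.  ])), ([301.7, 226.5], 0.55, array([ 470.95, -275.96,   32.  ]))]
[([255.6, 143.3, 311.4, 201.3], 0.86), ([281.5, 212.6, 317.2, 254.9], 0.65), ([189.4, 203.1, 255.3, 262.3], 0.63)]
red_cup_center [([383.7, 156.4], 0.82, array([ 592.68, -166.66,   32.  ]))]
[([367.2, 144.4, 405.7, 182.0], 0.87)]
bottle [ 591.68 -357.51   37.88]
```

View pics/w5.png

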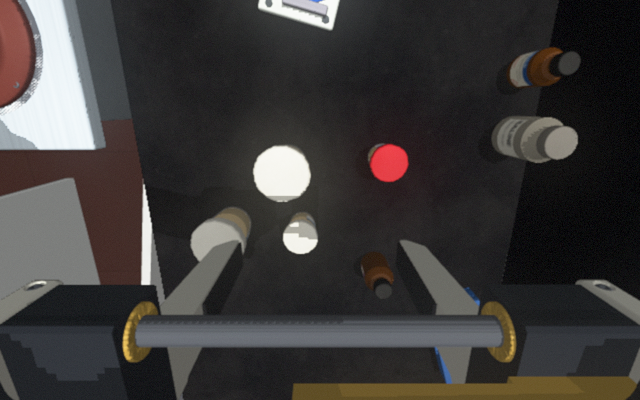

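The small white cap is at about (300,237), with the red cap at (388,162), the bottle at (377,275) and the big cups at (282,172) and (218,238). The detected cup centre leans towards the visible side, so I'll use the edges of the cap instead.

Run:
```python
from h import *
np.set_printoptions(precision=1,suppress=True)
c=wristcam();g=cv2.cvtColor(c["frame"],cv2.COLOR_BGR2GRAY)
roi=(g>130).astype(np.uint8);k=np.zeros_like(roi);k[205:260,272:328]=1;roi*=k
N,l,st,ce=cv2.connectedComponentsWithStats(roi);print(st[1:][st[1:,4]>30])
i=l[238,300];ys,xs=np.nonzero(l==i);L,Rr,B=xs.min(),xs.max()+1,ys.max()+1
# fit: cylinder cap outline (z 50 & 64, r 26), extents left, right, bottom
t=np.linspace(0,2*np.pi,90)
def ext(p):
    q=np.r_[[proj(c,np.c_[p[0]+26*np.cos(t),p[1]+26*np.sin(t),0*t+z]) for z in(50,64)]].reshape(-1,2)
    return np.array([q[:,0].min()-L,q[:,0].max()-Rr,q[:,1].max()-B])
s=least_squares(ext,[475,-272],diff_step=1e-3);print(s.x,s.fun)
a=eyes.camera("scene");b=eyes.camera("side")
P=[*s.x,32];print(proj(a,P),proj(b,P))
print("state",r.get_state()["eef_pos"], "d", s.x-np.array(r.get_state()["eef_pos"][:2]))
```

```text
[[282 223  35  32 887]]
[ 470.4 -280.9] [-0.2  0.2  0. ]
[[368.3 251.3]] [[362.3 284.4]]
state [ 499.2 -180.6  274.3] d [ -28.8 -100.3]
```

```bash
python3 -m creep '[[[-3.3,-0.9,2,0,0,0],[-6.6,-1.8,5,0,0,0],[-9.9,-2.7,8,0,0,0],[-9.9,-2.7,11,0,0,0],[-9.9,-2.7,14,0,0,0],[-9.9,-2.7,16,0,0,0],[-9.9,-2.7,16,0,0,0],[-9.9,-2.7,16,0,0,0]]]' 35 15
python3 - <<'E'
from h import *
c=wristcam();cv2.imwrite("pics/w6.png",c["frame"]);print(proj(c,[[472,-280,64],[355,-282,85]]))
E
```

```text
time: 9.7
eef_pos: [471.9, -279.9, 113.8]
tcp_rot: [0.707, 0.707, -0.0, -0.001]
wrist_force: [-0.1, 0.6, 0.4]
finger_gap: 0.863
grasp_force: 0.0
[[319.95061234 209.15151481]
 [175.24455513 219.80106065]]
```

View pics/w6.png

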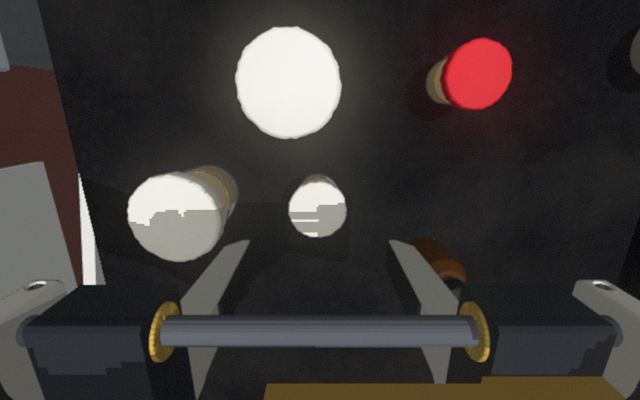

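The cap is at (317,209) and I expected (320,209), so the tool is lined up to within about 3 mm. The big cup on the left clears the fingers. I'll go down, grip the cap and lift.

```bash
python3 -m creep '[[[0,-0.2,2.5,0,0,0],[0,-0.2,5,0,0,0],[0,-0.2,7,0,0,0],[0,-0.2,7.8,0,0,0],[0,-0.2,7.8,0,0,0]]]'
python3 -m creep '[[[0,0,0,0,0,0],[0,0,0,0,0,0],[0,0,0,0,0,0],[0,0,0,0,0,0],[0,0,0,0,0,0],[0,0,0,0,0,0],[0,0,0,0,0,0]]]' 255 15
python3 -m creep '[[[0,0,-1,0,0,0],[0,0,-3,0,0,0],[0,0,-6,0,0,0],[0,0,-9,0,0,0],[0,0,-12,0,0,0],[0,0,-14,0,0,0],[0,0,-14,0,0,0]]]'
python3 - <<'E'
from h import *
np.set_printoptions(precision=1,suppress=True)
b=eyes.camera("side");a=eyes.camera("scene");q=np.array(r.get_state()["eef_pos"])
cv2.imwrite("pics/s7.png",np.hstack([b["frame"][120:400,200:520],a["frame"][100:380,230:550]]))
E
```

```text
time: 10.17
eef_pos: [470.3, -280.0, 36.2]
tcp_rot: [0.707, 0.707, -0.0, -0.0]
wrist_force: [0.4, -0.9, 0.6]
finger_gap: 0.86
grasp_force: 0.0
time: 10.75
eef_pos: [470.2, -280.2, 36.5]
tcp_rot: [0.707, 0.707, 0.0, 0.0]
wrist_force: [-0.7, -0.5, -0.1]
finger_gap: 0.407
grasp_force: 0.0
time: 11.33
eef_pos: [472.9, -282.1, 181.8]
tcp_rot: [0.707, 0.707, 0.001, 0.005]
wrist_force: [0.4, -1.7, 0.8]
finger_gap: 0.006
grasp_force: 0.0
```

View pics/s7.png

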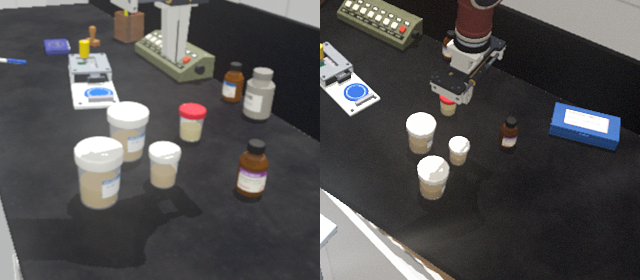

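The fingers shut without meeting the cup, which still stands where it was. I'll check the geometry before moving again.

Run:
```python
from h import *
np.set_printoptions(precision=1,suppress=True)
s=r.get_state();print(s["eef_pos"],s["joint_positions"],s["finger_gap"])
c=wristcam();a=eyes.camera("scene");b=eyes.camera("side")
print("tcp px",proj(a,s["eef_pos"]),proj(b,s["eef_pos"]))
uv={}
for n in("scene","side","wrist"):
    print(n,[(np.array(d["rect"]),round(d["score"],2)) for d in eyes.search_frame("white_cup_center",n)],[(np.array(d["uv"]),round(d["score"],2)) for d in eyes.landmark_of("white_cup_center",n)])
P=[472,-280,32];print(proj(a,P),proj(b,P),proj(c,P),c["world_to_cam"][:3,3])
cv2.imwrite("pics/w8.png",np.hstack([c["frame"][:,120:520],b["frame"][:,200:600]]))
```

```text
[ 470.3 -280.3  177.3] [ 0.4  0.5  0.2  1.7 -0.1  0.9  0.6] 0.0036024578947426375
tcp px [[372.9 212.4]] [[368.  203.9]]
scene [(array([357.1, 236.3, 379.8, 268.5]), 0.85), (array([325.2, 255.5, 358.7, 303.5]), 0.8), (array([317. , 211.9, 345.4, 254.8]), 0.74)] [(array([365.7, 249.3]), 0.8), (array([329.2, 235. ]), 0.77), (array([344.4, 281.2]), 0.65)]
side [(array([350.5, 262. , 379.4, 309.4]), 0.77), (array([309.2, 224.4, 349.5, 279.7]), 0.68)] [(array([365.7, 285. ]), 0.94), (array([299.5, 291.1]), 0.62), (array([325.8, 251.2]), 0.6)]
wrist [(array([166.6, 153.1, 251.5, 232.5]), 0.83), (array([257.2,  42.8, 333.8, 132. ]), 0.79), (array([293.5, 163. , 341.5, 214.2]), 0.6)] [(array([318.8, 182.7]), 0.82)]
[[368.3 250.8]] [[362.9 284. ]] [[320.7 182.5]] [-470.2 -300.2  300.9]
```

View pics/w8.png

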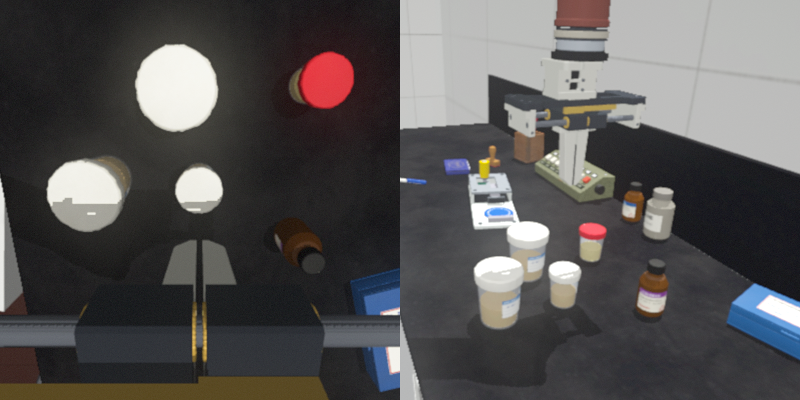

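The wrist picture (left) shows the cap at about (319,189) in full-frame pixels, which agrees with my estimate. The fingertips show at row 240, and in the side picture (right) at about (371,190), where the TCP projects to row 204. So the real tips seem to end about 20 mm above the reported TCP, and the fingers closed too high. I'll check that by numbers.

Run:
```python
from h import *
np.set_printoptions(precision=1,suppress=True)
c=wristcam();s=r.get_state();e=np.array(s["eef_pos"]);print(s["time"],e,c["K"][0,0])
for d in(0,10,20,30,40):print(d,proj(c,e+[0,0,d])[0],proj(eyes.camera("side"),e+[0,0,d])[0],proj(eyes.camera("scene"),e+[0,0,d])[0])
g=cv2.cvtColor(c["frame"],cv2.COLOR_BGR2GRAY)
roi=(g>130).astype(np.uint8);k=np.zeros_like(roi);k[150:222,285:352]=1;roi*=k
N,l,st,ce=cv2.connectedComponentsWithStats(roi);i=1+st[1:,4].argmax();print(st[i])
L,Rr,B=st[i,0],st[i,0]+st[i,2],st[i,1]+st[i,3]
t=np.linspace(0,2*np.pi,90)
def ext(p):
    q=np.vstack([proj(c,np.c_[p[0]+26*np.cos(t),p[1]+26*np.sin(t),0*t+z]) for z in(p[2]-14,p[2])])
    return np.array([q[:,0].min()-L,q[:,0].max()-Rr,q[:,1].max()-B])
f=least_squares(ext,[472,-280,64],diff_step=1e-3);print(f.x,f.fun)
f=least_squares(lambda p:ext([*p,64]),[472,-280],diff_step=1e-3);print(f.x,f.fun)
print(proj(c,[[472,-280,64]]))
# finger columns brightness down the row near the tips
b=eyes.camera("side");print("side col", [(y,b["frame"][y,364:378:3].mean(1).astype(int).tolist()) for y in range(176,212,3)])
print("wrist", [(y,c["frame"][y,306:334:4].mean(1).astype(int).tolist()) for y in range(218,262,4)])
```

```text
11.9333 [ 469.9 -280.1  175.8] 304.5869264738365
0 [320.  231.4] [367.7 204.8] [372.7 212.9]
10 [320.1 237.1] [368.1 198.7] [373.1 210. ]
20 [320.1 243.4] [368.5 192.6] [373.5 207.1]
30 [320.2 250.2] [369.  186.4] [373.8 204.1]
40 [320.3 257.9] [369.5 180.1] [374.2 201. ]
[ 296  167   48   47 1746]
[ 470.2 -282.5   58.9] [-0.  0.  0.]
[ 470.2 -280.7] [-0.4  0.4  0. ]
[[321.7 190.4]]
side col [(176, [185, 192, 191, 143, 191]), (179, [170, 191, 192, 131, 192]), (182, [152, 169, 192, 128, 191]), (185, [100, 128, 167, 151, 115]), (188, [101, 101, 105, 152, 163]), (191, [84, 101, 102, 102, 127]), (194, [68, 73, 98, 102, 103]), (197, [80, 68, 64, 89, 101]), (200, [78, 79, 74, 60, 71]), (203, [79, 78, 78, 76, 61]), (206, [78, 78, 76, 77, 75]), (209, [82, 80, 79, 79, 78])]
wrist [(218, [43, 44, 41, 43, 42, 44, 39]), (222, [42, 39, 40, 41, 41, 38, 40]), (226, [41, 37, 40, 38, 38, 37, 38]), (230, [41, 43, 38, 36, 34, 35, 40]), (234, [35, 36, 36, 35, 34, 37, 35]), (238, [36, 37, 34, 33, 34, 34, 36]), (242, [90, 102, 101, 37, 80, 102, 101]), (246, [101, 100, 97, 36, 78, 101, 103]), (250, [100, 102, 99, 33, 76, 99, 99]), (254, [101, 101, 103, 32, 62, 100, 100]), (258, [101, 101, 101, 32, 63, 102, 101])]
```

All three cameras agree that the fingers end about 25 mm above the reported TCP, so they had closed on the very rim of the cap. I'll reopen and go down to TCP z ≈ 10, which clears the table either way.

```bash
python3 -m creep '[[[0,0,0,0,0,0],[0,0,0,0,0,0],[0,0,0,0,0,0],[0,0,0,0,0,0],[0,0,0,0,0,0],[0,0,0,0,0,0],[0,0,0,0,0,0],[0,0,0,0,0,0],[0,0,0,0,0,0],[0,0,0,0,0,0]]]' 35 15
python3 -m creep '[[[-0.1,0,3,0,0,0],[-0.1,0,6,0,0,0],[-0.1,0,9,0,0,0],[-0.1,0,12,0,0,0],[-0.1,0,14.5,0,0,0],[-0.1,0,16,0,0,0],[-0.1,0,16.6,0,0,0],[-0.1,0,16.6,0,0,0]]]'
python3 -m creep '[[[0,0,0,0,0,0],[0,0,0,0,0,0],[0,0,0,0,0,0],[0,0,0,0,0,0],[0,0,0,0,0,0],[0,0,0,0,0,0],[0,0,0,0,0,0],[0,0,0,0,0,0],[0,0,0,0,0,0],[0,0,0,0,0,0]]]' 255 15
```

```text
time: 13.32
eef_pos: [470.1, -280.2, 176.2]
tcp_rot: [0.707, 0.707, -0.0, -0.0]
wrist_force: [-0.3, -0.3, -0.1]
finger_gap: 0.672
grasp_force: 0.0
time: 13.98
eef_pos: [469.2, -280.7, 8.9]
tcp_rot: [0.707, 0.707, -0.0, -0.001]
wrist_force: [-0.0, 0.2, 0.4]
finger_gap: 0.859
grasp_force: 0.0
time: 14.82
eef_pos: [470.6, -281.5, 11.0]
tcp_rot: [0.707, 0.707, 0.0, 0.001]
wrist_force: [-0.2, 0.7, 6.1]
finger_gap: 0.56
grasp_force: 15.0
```

The grip is on the cap: the gap is 0.56, or 52 mm, at 15 N. I'll lift.

```bash
python3 -m creep '[[[0,0,-0.5,0,0,0],[0,0,-2,0,0,0],[0,0,-4,0,0,0],[0,0,-7,0,0,0],[0,0,-10,0,0,0],[0,0,-13,0,0,0],[0,0,-15,0,0,0],[0,0,-16,0,0,0],[0,0,-16,0,0,0]]]'
python3 -m creep '[[[3.3,0.2,0,0,0,0.03],[6.6,0.4,0,0,0,0.06],[9.9,0.6,0,0,0,0.09],[13.2,0.8,0,0,0,0.12],[16.5,1,0,0,0,0.15],[19.8,1.2,0,0,0,0.18],[23.1,1.4,0,0,0,0.21],[26.4,1.6,0,0,0,0.24],[28.5,1.8,0,0,0,0.26],[28.5,1.8,0,0,0,0.26]]]'
python3 - <<'E'
from h import *
np.set_printoptions(precision=1,suppress=True)
c=wristcam();a=eyes.camera("scene");b=eyes.camera("side");s=r.get_state();e=np.array(s["eef_pos"]);print(e)
h=cv2.cvtColor(c["frame"],cv2.COLOR_BGR2HSV);m=cv2.inRange(h,(95,120,60),(130,255,255))
N,l,st,ce=cv2.connectedComponentsWithStats(m);print([x for x in zip(st.tolist(),ce) if 200<x[0][4]<20000])
p=[511.34,145.4,-.26];print("pad pred",proj(c,cw(p,[[0,-80,12],[-36,-80,12],[36,-80,12],[0,-116,12],[0,-44,12]])),"knob",proj(c,cw(p,[[-30,66,96]])))
m=cv2.inRange(h,(20,120,100),(35,255,255));N,l,st,ce=cv2.connectedComponentsWithStats(m);print([x for x in zip(st.tolist(),ce) if x[0][4]>50])
for n in("scene","side","wrist"):
    print(n,[(np.array(d["rect"]),round(d["score"],2)) for d in eyes.search_frame("white_cup_center",n)],[np.array(d["rect"]) for d in eyes.search_frame("red_cup_center",n)])
for d in(10,20,30):print(d,proj(a,e+[0,0,d]),proj(b,e+[0,0,d]))
E
```

```text
time: 15.57
eef_pos: [471.1, -281.8, 172.2]
tcp_rot: [0.707, 0.707, 0.001, 0.002]
wrist_force: [-0.7, -0.1, -1.2]
finger_gap: 0.561
grasp_force: 15.0
time: 16.4
eef_pos: [486.8, 10.6, 168.1]
tcp_rot: [0.79, 0.613, -0.001, -0.003]
wrist_force: [0.8, -0.2, -1.4]
finger_gap: 0.558
grasp_force: 15.0
[487.    2.9 168.9]
[([280, 98, 62, 64, 1168], array([310.8, 128.7])), ([290, 108, 42, 44, 1433], array([310.6, 129.6]))]
pad pred [[311.1 132.7]
 [279.8 132.4]
 [342.5 133. ]
 [311.1 163.8]
 [311.2  99.6]] knob [[267.8 -60.1]]
[([0, 0, 640, 400, 252474], array([318.1, 197. ])), ([206, 303, 20, 59, 452], array([213.1, 334.5])), ([420, 305, 12, 57, 284], array([427. , 335.8])), ([411, 377, 141, 23, 2011], array([479.3, 386.4])), ([341, 384, 31, 16, 367], array([354.8, 390.6])), ([376, 384, 29, 16, 350], array([389.6, 390.6]))]
scene [(array([316.5, 210.9, 344.9, 255.9]), 0.85), (array([268.7, 136.7, 288. , 168.8]), 0.7), (array([329. , 254.5, 358.4, 302.1]), 0.64)] [array([350. , 188.1, 368.5, 214.5])]
side [(array([297.8, 130.5, 319. , 168.6]), 0.63), (array([307.1, 223.5, 348.2, 281.2]), 0.6), (array([274.8, 257. , 323.8, 327.6]), 0.58)] [array([379.1, 224.5, 403. , 264.3])]
wrist [(array([269.7, 199.2, 363.9, 306.7]), 0.98), (array([263.6, 362.2, 301. , 384. ]), 0.95), (array([299.6, 300.4, 360.4, 381.3]), 0.69)] [array([414.1, 271. , 442.7, 286.3])]
10 [[281.3 158.3]] [[307.5 152.4]]
20 [[281.1 155.4]] [[307.6 147.8]]
30 [[280.9 152.4]] [[307.6 143.1]]
```

The cup is held, and the red cup hasn't moved. The pad ring is seen about 2 mm towards +y of the fit, which puts the pad at about (491.6,70.2). I'll move above it and check again.

```bash
python3 -m creep '[[[2.5,-0.5,2,0,0,0],[5,-1,4,0,0,0],[6.6,-1.3,7,0,0,0],[6.6,-1.3,10,0,0,0],[6.6,-1.3,11,0,0,0],[6.6,-1.3,11,0,0,0],[6.6,-1.3,11,0,0,0],[6.6,-1.3,11,0,0,0]]]'
python3 - <<'E'
from h import *
np.set_printoptions(precision=1,suppress=True)
a=eyes.camera("scene");b=eyes.camera("side")
e=np.mean([r.get_state()["eef_pos"],],0);t=np.array([491.6,70.2])-e[:2];print(e,"tool dx,dy",.257*t[0]+.966*t[1],.966*t[0]-.257*t[1])
P=[e[0],e[1],e[2]-10.5+32];print("cup pred",proj(a,P),proj(b,P))
for n in("scene","side"):print(n,[(np.array(d["uv"]),round(d["score"],2)) for d in eyes.landmark_of("white_cup_center",n)],[(np.array(d["rect"]),round(d["score"],2)) for d in eyes.search_frame("white_cup_center",n)])
E
```

```text
time: 17.52
eef_pos: [493.7, 70.5, 61.2]
tcp_rot: [0.793, 0.609, 0.001, 0.001]
wrist_force: [-0.4, -0.2, -0.5]
finger_gap: 0.561
grasp_force: 15.0
[493.7  70.6  61.6] tool dx,dy -0.9746551475774373 -1.9615242565655835
cup pred [[265.1 173.1]] [[298.8 184.3]]
scene [(array([265.5, 171.6]), 0.84), (array([332.1, 236.7]), 0.59), (array([229. , 153.3]), 0.36)] [(array([326.4, 257.7, 360.3, 302.5]), 0.88), (array([258.1, 159. , 274. , 185.3]), 0.84), (array([315.6, 211.7, 344.4, 254.9]), 0.62)]
side [(array([300.6, 293.1]), 0.92), (array([299.4, 184.5]), 0.89), (array([327.2, 251.9]), 0.7)] [(array([292.2, 168.9, 311.1, 202.7]), 0.95), (array([276.8, 256.6, 323.9, 330.6]), 0.9), (array([305.7, 223.6, 346.8, 280. ]), 0.73)]
```

The cup matches the prediction in both cameras. I'll lower it to TCP z ≈ 23.

```bash
python3 -m creep '[[[-0.1,-0.2,1,0,0,0],[-0.1,-0.2,2,0,0,0],[-0.1,-0.2,3,0,0,0],[-0.1,-0.2,3.4,0,0,0],[-0.1,-0.2,3.6,0,0,0],[-0.1,-0.2,3.8,0,0,0],[-0.1,-0.2,3.8,0,0,0]]]'
```

```text
time: 18.4
eef_pos: [489.4, 70.6, 22.9]
tcp_rot: [0.793, 0.609, -0.001, -0.001]
wrist_force: [-1.9, 0.1, 6.7]
finger_gap: 0.56
grasp_force: 15.0
```

It has touched down with about 7 N. I'll release and retreat.

```bash
python3 -m creep '[[[0,0,0,0,0,0],[0,0,0,0,0,0],[0,0,0,0,0,0],[0,0,0,0,0,0],[0,0,0,0,0,0],[0,0,0,0,0,0],[0,0,0,0,0,0]]]' 20
python3 -m creep '[[[0,0,-1,0,0,0],[0,0,-3,0,0,0],[0,0,-6,0,0,0],[0,0,-10,0,0,0],[0,0,-14,0,0,0],[0,0,-18,0,0,0],[0,0,-22,0,0,0],[0,0,-24,0,0,0],[0,0,-24,0,0,0],[0,0,-24,0,0,0]]]'
python3 - <<'E'
from h import *
np.set_printoptions(precision=1,suppress=True)
a=eyes.camera("scene");b=eyes.camera("side");c=wristcam()
p=[511.34+.6,145.4+2,-.26]
L=cw(p,[[0,-80,44],[-30,66,74]])
for n,k in(("scene",a),("side",b),("wrist",c)):
    print(n,"pred",proj(k,L).ravel())
    for t in("white_cup_center","knob_center","red_cup_center"):
        print(t,[(np.array(d["uv"]),round(d["score"],2)) for d in eyes.landmark_of(t,n)],[(np.array(d["rect"]),round(d["score"],2)) for d in eyes.search_frame(t,n)])
t=np.linspace(0,2*np.pi,60)
q=np.vstack([proj(c,cw(p,np.c_[26*np.cos(t),-80+26*np.sin(t),0*t+z])) for z in(62,76)]);print("cap box pred",q.min(0),q.max(0))
g=cv2.cvtColor(c["frame"],cv2.COLOR_BGR2GRAY);h=cv2.cvtColor(c["frame"],cv2.COLOR_BGR2HSV);bl=cv2.inRange(h,(95,120,60),(130,255,255))[:260];ys,xs=np.nonzero(bl);print("blue",xs.min(),xs.max(),ys.min(),ys.max())
s=r.get_state();print(s["time"],s["eef_pos"])
E
```

```text
time: 18.98
eef_pos: [490.3, 70.5, 22.2]
tcp_rot: [0.793, 0.609, -0.0, -0.0]
wrist_force: [-0.2, 0.1, 0.1]
finger_gap: 0.917
grasp_force: 0.0
time: 19.82
eef_pos: [490.6, 70.5, 263.8]
tcp_rot: [0.793, 0.609, 0.001, 0.001]
wrist_force: [-0.1, 0.6, -0.8]
finger_gap: 0.92
grasp_force: 0.0
scene pred [265.6 183.8 227.  152.8]
white_cup_center [(array([330.5, 232.7]), 0.82), (array([342.8, 279.5]), 0.81), (array([263.8, 186.7]), 0.64)] [(array([254.2, 168.8, 271.5, 197.5]), 0.97), (array([315.8, 210.4, 345.8, 255. ]), 0.64)]
knob_center [(array([227.1, 154.1]), 0.48)] [(array([222. , 144.4, 232.8, 164. ]), 0.67)]
red_cup_center [(array([360.5, 205.8]), 0.75)] [(array([350.4, 189.2, 368.5, 215.2]), 0.89)]
side pred [297.9 200.1 280.5 168.8]
white_cup_center [(array([327.4, 255.2]), 0.79), (array([299.7, 201. ]), 0.73), (array([301.3, 293. ]), 0.62)] [(array([276. , 257.7, 324.3, 326.1]), 0.95), (array([307.7, 223.4, 346.7, 277.8]), 0.73)]
knob_center [(array([287.9, 171.9]), 0.48)] [(array([282.3, 160.8, 288.2, 182.3]), 0.66)]
red_cup_center [(array([391.5, 239.8]), 0.71)] [(array([379.9, 223.9, 406.9, 262.3]), 0.74)]
wrist pred [321.4 170.  295.9  50.6]
white_cup_center [(array([298.1, 376.5]), 0.96), (array([337.7, 319.1]), 0.6)] [(array([297.2, 152.3, 338. , 195. ]), 0.91), (array([272.9, 344.6, 315.9, 400. ]), 0.82), (array([318.5, 290.6, 358.5, 360.9]), 0.77)]
knob_center [] [(array([291.2,  35.6, 315.9,  64.3]), 0.57)]
red_cup_center [] []
cap box pred [301.5 153.2] [341.7 194.3]
blue 298 537 142 207
20.8667 [490.3  70.5 262.3]
```

Run:
```python
from h import *
np.set_printoptions(precision=1,suppress=True)
c=wristcam();h=cv2.cvtColor(c["frame"],cv2.COLOR_BGR2HSV)
p=np.array([511.9,147.4,-.26]);loc=lambda X:R.from_euler('z',.26).apply(X-np.array([p[0],p[1],0]))
m=cv2.inRange(h,(20,120,100),(35,255,255))[:130,250:360];ys,xs=np.nonzero(m);x0,x1,y0,y1=xs.min()+250,xs.max()+251,ys.min(),ys.max()+1;print("yel",x0,x1,y0,y1)
t=np.linspace(0,2*np.pi,60)
def box(P,rad,zs):
    q=np.vstack([proj(c,cw(p,np.c_[P[0]+rad*np.cos(t),P[1]+rad*np.sin(t),0*t+z])) for z in zs]);return np.r_[q.min(0),q.max(0)]
def fit(P,rad,zs,B):return least_squares(lambda P:(box(P,rad,zs)-B),P,diff_step=1e-2)
s=fit([-30,66],13,(52,96),[x0,y0,x1,y1]);print("knob",s.x,s.fun)
s=fit([-1,-80],26,(62,76),[297.2,152.3,338,195]);print("cup",s.x,s.fun)
m=cv2.inRange(h,(95,120,60),(130,255,255))[:260,250:400];ys,xs=np.nonzero(m);print("pad",xs.min()+250,xs.max()+251,ys.min(),ys.max()+1)
s=fit([-1,-80],36,(12,),[xs.min()+250,ys.min(),xs.max()+251,ys.max()+1]);print("pad",s.x,s.fun)
```

```text
yel 288 312 35 65
knob [-22.7  66.3] [-0.3 -0.7  0.3  0.8]
cup [ -3.4 -79.4] [ 0.4  0.9 -0.4 -0.9]
pad 297 344 142 179
pad [  0.7 -72.8] [-0.6 -5.2  0.6  5.8]
```

The knob is parked at (−23, 66) and has been let go. The cup stands within about 4 mm of the pad's centre, and the red cup hasn't moved. I'll hand the job in.

```bash
python3 -c "
from bench import ticket
print(ticket.close_job())"
```

```text
the job is handed in; nothing more can be done
None
```

The job is handed in (no verdict came back): the knob is parked in the holding notch at about (−23, 66) mm, the white-capped cup was placed on the blue pad about 4 mm from its centre, the red-capped cup did not move, and the last clock reading was about 21 s.

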